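Wedge the sprung catch open and take the wheel cartridge out

TASK

The edger's wheel cartridge sits in the wooden service cradle under a sprung steel catch. Push the thick wooden wedge, not the slim one, into the gap behind the aluminium fence so that it props the catch fully clear of the cartridge on its own, then lift the cartridge out and set it down gently, upright and let go, flat on the floor of the lens tray. Leave the wedge in place with the catch propped, and leave the slim wedge, spectacle frame, jar, screwdriver and bottle where they lie.

Things in the scene. Friction and masses are not known exactly. Their poses are not given: they have to be found in the camera images.
- dock: Fixed wooden cradle; origin mid-underside. Base 150 (own x) by 160 mm (own y), deck 12 mm above the bench. Along own y: cartridge pocket with rails 14 mm high (centre x=0, y=-30); fixed aluminium fence y +1 to +13, x -60 to +50, top 42 above the bench; gap, along x, entered at x=-60 going +x, 8 mm wide with the catch shut, open at both ends and above; sliding catch; end block y +64 to +76.
- gap_mouth (a point): Point on the fence's gap-side face at the gap's entrance (dock x=-60, y=+13 mm, 27 mm above the bench). The wedge's straight face slides along this face; the deck is the gap's floor.
- catch (a joint): Sprung steel catch, 0 shut to 0.020 m open, sliding along dock +y. Spring 2.5 N shut, 5 N propped. Bar x -60 to +50, gap face at y=+21 mm when shut, top 41 mm above the bench. Its nose arm (x 26 to 48, 46 to 54 mm above the bench) crosses over fence and gap and, shut, lies 8 mm over the cartridge's shoe; clear from 0.012 on. Thick wedge fully in: 0.014. Pushing it in takes up to about 12 N.
- catch_nose (a point): End of the catch's nose, 50 mm above the bench, at dock x=+37 mm, y=-10 mm when shut.
- wedge_mid (a point): Thick wooden wedge lying on the bench, 180 mm long, 30 high, 75 g; point at half length, half height, mid width of the thick end. Own +x to the thin tip (x=+90). Straight face at y=-11 all along. Rear 105 mm (x -90 to +15) parallel, 22 wide; ahead the +y face tapers to a 4 mm tip. Holds when pushed in along dock +x, straight face on the fence, until its middle is at dock x -55 to -30 mm.
- slim_wedge_mid (a point): The slim wooden wedge, a bystander: same length, height and shape, but only 12 mm wide at the thick end; too thin to free the cartridge. Point at half its length, height and width, +x to its tip.
- cartridge_mid (a point): Wheel cartridge, about 350 g, 80 mm high; point half-way up. Shoe 100 (own x) by 56 (own y) by 32 mm high; centred on it a grip plate 60 (x) by 16 mm (y), 32 to 80 mm above the underside; at each end of the plate a stone wheel reaching 50 mm above the underside. Starts in the pocket, underside on the deck, axes along the dock's, 1.5 to 4 mm play.
- tray: Shallow open lens tray fixed to the bench, outside 190 mm (own x) by 150 mm (own y) by 25 mm high, walls and floor 5 mm thick; origin at the middle of its underside.
- jar: Bystander: squat glass jar of nose pads, 76 mm diameter, 52 mm high; origin under its centre.
- frame: Bystander: rimless spectacle frame standing on its lens edges, 135 mm wide (own y), 45 mm high, temples folded; origin at the middle, on the bench.
- screwdriver: Bystander: screwdriver lying flat, 170 mm long (own x); origin near its middle.
- bottle: Bystander: plastic bottle, 52 mm diameter, 130 mm high; origin under its centre.
Mind the look-alikes: they are no part of the job. Leave any green look-alike of the part that bears wedge_mid alone. Leave any red look-alike of the part that bears cartridge_mid alone.

How it is judged:
By the outcome, as a careful person would: the job done as asked, in the order asked, and still so for the second after the job is handed in, with the robot touching nothing.
It also fails if it takes over 56 s, if anything falls off the work surface, if the arm or the gripper's body presses on something with over 40 N, if the wrist force passes 120 N, or if a joint passes its speed limit or range.

ROBOT

A 6-joint arm with a two-finger parallel gripper is mounted at the origin on the work surface. World frame = base frame: x ahead of the robot, y to its left, z up, the work surface at z = 0. Lengths are in mm, angles in rad, forces in N, time in s.
With the tool pointing down it reaches from about 350 to 875 mm from the base axis. Payload 4.2 kg.
Tool frame: the origin (TCP) lies at the very end of the fingers, on their centre line; the grasp point (between the pads) lies 19 mm behind it; z points along the fingers, y is the direction in which the jaws open and shut (so a half turn about z gives the same grasp; the last joint's range is limited). The gripper opens to 85 mm and grips with 20 to 120 N. Pads are 22 mm wide; open, the fingers measure 114 mm over their backs; the gripper's body (76 mm by 85 mm) begins 54 mm behind the grasp point. The pads swing forward as they close: fully open they stand 13 mm farther back than shut.
Start: joints at [-0.944, 0.385, 0.008, 0, -1.194, -0.259], TCP at [224.741, -583.173, 231.312] pointing down, gripper open.
Joint ranges: [-3.14, 3.14], [-1.21, 2.06], [-1.07, 1.41], [-3.16, 2.05], [-2.99, -0.16], [-3.1, 3.1]. Speed limits (rad/s): [2.79, 2.79, 3.14, 3.14, 3.14, 3.14].

INTERFACE

Orientations are given as a unit quaternion [x, y, z, w].
In Python, from bench import arm gives the robot as it stands.
- The arm moves only by the tool apply_moves, never from a script. Its argument "plan" is one flat list of numbers, 5 for each row, row after row: the gripper's target within -1 to 1 (shut at 1, half-way at 0, fully open at -1), then the shift along the world's x, y, z in m, then the turn about the world's z in degrees. A call has 1 to 8 rows; each row is the pose to reach, as a shift and turn from the pose commanded when the call began; what a row does not reach only later rows make up. A row lasts 1/12 s, in which the tool goes at most 41.7 mm and 7.16 degrees, less where a joint would pass 70% of its speed; a pose out of reach is approached as far as the arm can. A call with a gripper value outside its range is refused whole. The fingers move at their own pace and stop on an object; the grip force is fixed at half the most. Time passes only in rows, so rows that repeat a pose let the fingers close. It gives the time, the measured TCP pose, the force and the opening at its end, in the units of the state.
- arm.read_state(): the state, without advancing time (a new reading comes with each control period).
- arm.get_image(name): name is "scene" or "top" or "wrist"; returns a dict with "color" (384x512x3 uint8, red, green, blue), "range_z" (384x512 float32, mm along the optical axis (not along the pixel's ray), 0 where there is no reading), "camera_matrix" (3x3 intrinsics, pixels), "k1" (the pictures are not rectified: a ray, as slopes to the right and down, at radius r is drawn at 1 + k1 r^2 times it, then the intrinsics apply), "camera_from_world" (4x4, takes a point from world to camera coordinates); the wrist camera has in their place "mount" (4x4, takes a point from camera to tool coordinates, whose origin is the TCP and whose axes are the flange's). Camera axes: x right, y down, z forward; pixel columns grow to the right and rows downward; lengths in mm; the calibration is good to about 2 mm. A picture is of the moment at which its call begins: read the wrist's pose just before it.
- arm.job_done(): hands the job in, once; it reports no verdict.
The state is a dict: "clock": time; "joints": joint angles; "joint_vel": joint speeds; "joint_efforts": joint torques, N m; "position": TCP position; "ee_rot": TCP orientation; "contact_force": force on the tool from outside, world axes, zero at the start; "wrist_torque": the same for the moment, N m; "gripper_width": finger opening in mm.
Only numpy, scipy, OpenCV 4.12 (cv2) and the standard library are available. Lean on these libraries where they do the work, as an engineer would, in place of code of your own. Each camera call takes 0.05 s, during which the arm holds its last target.

## Working session

There is one attempt and no reset: what is moved stays moved. The work goes in short steps, Python scripts to look and compute and a tool call to move; the robot and the scene stay as the last step left them, time stands still between calls to the robot, and variables do not carry over. Pictures are saved under pics/ and viewed, and the job is handed in when it is done.

Besides the shell and the picture viewer there is one more tool, called in YAML: its name, and indented under it one key for each argument. apply_moves: Moves the arm, as the interface text tells. Its arguments: {"type":"object","properties":{"plan":{"type":"array","items":{"type":"number"}}},"required":["plan"]}

```bash
ls; mkdir -p pics; cat > h.py <<'E'
import numpy as np,cv2
from bench import arm
def save(n,im): cv2.imwrite('pics/'+n,cv2.cvtColor(im,cv2.COLOR_RGB2BGR))
def cam(name):
    s=arm.read_state(); d=arm.get_image(name); d['s']=s
    if 'camera_from_world' in d: d['wfc']=np.linalg.inv(np.array(d['camera_from_world']))
    else:
        from scipy.spatial.transform import Rotation as R
        T=np.eye(4);T[:3,:3]=R.from_quat(s['ee_rot']).as_matrix();T[:3,3]=s['position']
        d['wfc']=T@np.array(d['mount'])
    return d
def rays(d,uv):
    uv=np.array(uv,float).reshape(-1,1,2)
    p=cv2.undistortPoints(uv,np.array(d['camera_matrix'],float),np.array([d['k1'],0,0,0,0.]))[:,0]
    return np.c_[p,np.ones(len(p))]
def onz(d,uv,z):
    r=rays(d,uv)@d['wfc'][:3,:3].T;o=d['wfc'][:3,3]
    return o+r*((z-o[2])/r[:,2])[:,None]
def dep(d,uv):
    uv=np.array(uv,int).reshape(-1,2); z=d['range_z'][uv[:,1],uv[:,0]]
    return (rays(d,uv)*z[:,None])@d['wfc'][:3,:3].T+d['wfc'][:3,3]
def cloud(d):
    v,u=np.mgrid[0:384,0:512]; return dep(d,np.c_[u.ravel(),v.ravel()]).reshape(384,512,3)
E
python3 - <<'E'
from h import *
for n in('scene','top','wrist'):
    d=cam(n); save(n+'0.png',d['color']); print(n,np.round(d['wfc'],2).tolist(),d['k1'],d['camera_matrix'])
    np.save(n+'0.npy',d,allow_pickle=True)
print(d['s'])
E
```

```text
pics
scene [[-0.72, 0.47, -0.51, 1151.38], [0.7, 0.47, -0.54, 752.48], [-0.01, -0.74, -0.67, 896.03], [0.0, 0.0, 0.0, 1.0]] 0.03004614150934482 [[441.93197363   0.         266.87121375]
 [  0.         441.93197363 188.57955041]
 [  0.           0.           1.        ]]
top [[0.01, -0.98, 0.17, 291.01], [-1.0, -0.01, 0.02, 53.3], [-0.02, -0.17, -0.98, 1142.1], [0.0, 0.0, 0.0, 1.0]] -0.02526731310225261 [[429.32922104   0.         256.70934265]
 [  0.         429.32922104 199.35794774]
 [  0.           0.           1.        ]]
wrist [[-0.36, 0.88, 0.3, 145.59], [0.93, 0.34, 0.12, -613.55], [0.0, 0.33, -0.95, 374.27], [0.0, 0.0, 0.0, 1.0]] -0.02640569948529332 [[280.83597925   0.         255.02049539]
 [  0.         280.83597925 192.33645103]
 [  0.           0.           1.        ]]
{'clock': 0.1, 'joints': array([-9.44363124e-01,  3.85463143e-01,  6.75916116e-03, -3.82832561e-04,
       -1.19402435e+00, -2.58557585e-01]), 'joint_vel': array([-0.00079927, -0.00136524,  0.00419587,  0.004843  ,  0.00071931,
        0.0006167 ]), 'joint_efforts': array([-4.04960274e-04, -3.93319273e+01,  1.88928813e+01,  4.19798166e+00,
       -2.58258900e-03,  5.76620351e-06]), 'position': array([ 224.55919847, -582.70282981,  230.34739534]), 'ee_rot': array([-1.82832869e-01,  9.83143518e-01,  9.49147507e-04, -2.52852599e-04]), 'contact_force': array([ 1.09799734, -0.09299223, -0.25384491]), 'wrist_torque': array([-0.04468793,  0.02909948,  0.07539957]), 'gripper_width': 85.41438471541828}
```

View pics/scene0.png

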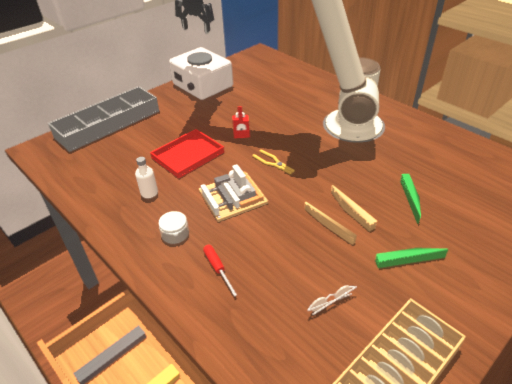

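View pics/top0.png

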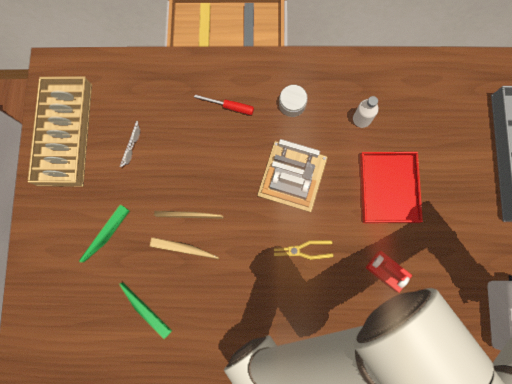

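View pics/wrist0.png

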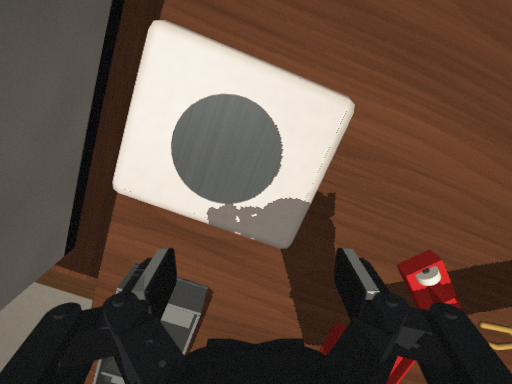

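The top view shows:
- **Wedge candidates:** wooden wedges at (184,248), which is wider, and (188,215), which is thin. The green ones at (103,233) and (145,310) are look-alikes.
- **Cartridge candidates:** the grey one in the dock at (293,180). The red one at (390,272) is a look-alike.
- **Tray:** the red tray at (391,187). The yellow pliers at (303,250) are clutter.

Next I'll check close crops.

```bash
python3 - <<'E'
from h import *
d=np.load('top0.npy',allow_pickle=True).item()
a=cv2.resize(d['color'][130:220,240:345],None,fx=5.5,fy=5.5,interpolation=cv2.INTER_CUBIC)
save('dock_crop.png',a)
save('wedge_crop.png',cv2.resize(d['color'][195:270,130:240],None,fx=6,fy=6,interpolation=cv2.INTER_CUBIC))
s=np.load('scene0.npy',allow_pickle=True).item()
save('dock_scene.png',cv2.resize(s['color'][150:230,185:285],None,fx=7,fy=7,interpolation=cv2.INTER_CUBIC))
for dd,c in((d,'top'),(s,'scene')):
    P=cloud(dd); print(c,np.round(np.median(P[330:340,300:310].reshape(-1,3),0),1), np.round(np.median(P[60:120,150:180].reshape(-1,3),0),1))
c=cloud(d)
# rough map
for n,uv in dict(thick=(184,248),slim=(188,215),dock=(293,175),tray=(391,187),jar=(293,100),bottle=(365,113),sd=(225,104),frame=(130,145)).items():
    print(n,np.round(onz(d,[uv],15)[0]),np.round(dep(d,[uv])[0]))
E
```

```text
top [145.7 -43.7   1. ] [8.102e+02 3.462e+02 6.000e-01]
scene [740.9 433.7  -1.1] [ 322.4 -672.1   -2.3]
thick [360. 269.  15.] [359. 266.  32.]
slim [448. 262.  15.] [446. 260.  28.]
dock [558. -17.  15.] [551. -15.  47.]
tray [ 527. -279.   15.] [ 528. -281.    8.]
jar [772. -18.  15.] [757. -16.  52.]
bottle [ 735. -217.   15.] [ 707. -200.   86.]
sd [760. 171.  15.] [756. 170.  25.]
frame [641. 430.  15.] [639. 428.  20.]
```

View pics/dock_crop.png

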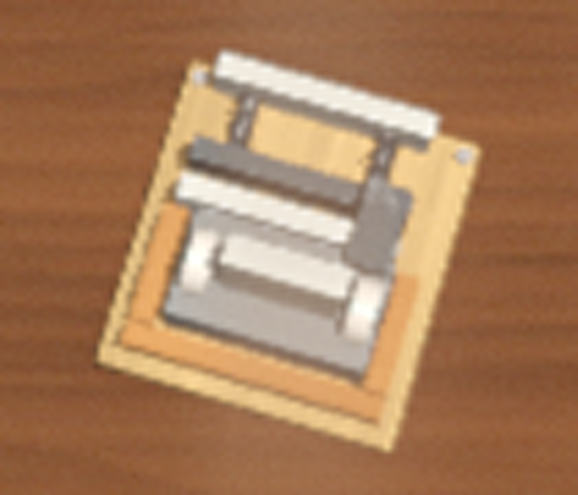

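View pics/wedge_crop.png

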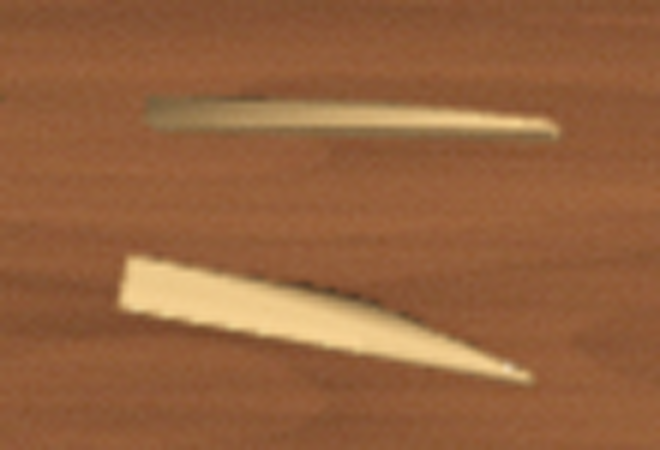

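View pics/dock_scene.png

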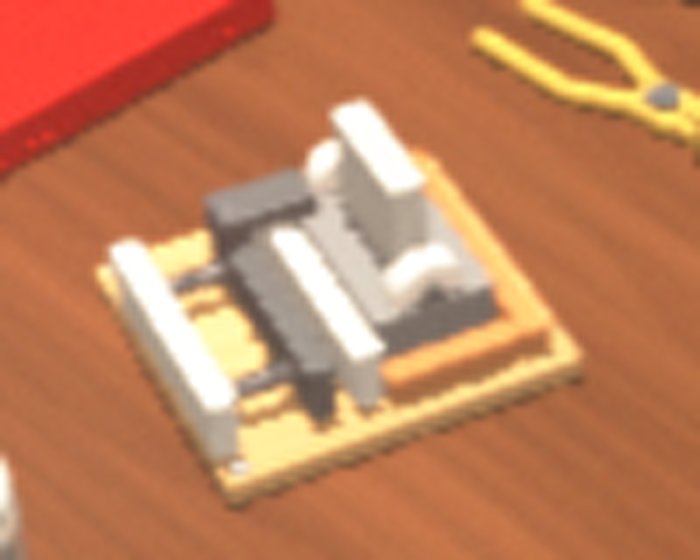

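Crops confirm it. The thick wedge at (184,248) has its straight face on the lower image side, which matches the fence side. The dock's nose is at its right end, so the gap mouth is on the left (world +y). I'll move over the dock for a closer wrist view.

apply_moves:
  plan: [-1, 0.03, 0.04, 0.02, 7, -1, 0.05, 0.08, 0.04, 14, -1, 0.07, 0.11, 0.06, 21, -1, 0.09, 0.145, 0.08, 28, -1, 0.11, 0.18, 0.09, 35, -1, 0.13, 0.21, 0.1, 42, -1, 0.15, 0.245, 0.1, 49, -1, 0.17, 0.275, 0.1, 53]

```text
clock: 0.82
position: [390.1, -314.8, 332.4]
ee_rot: [-0.604, 0.797, -0.001, 0.001]
contact_force: [1.1, 0.5, 0.0]
gripper_width: 85.7
```

apply_moves:
  plan: [-1, 0.02, 0.035, 0, 0, -1, 0.04, 0.07, 0, 0, -1, 0.06, 0.105, 0, 0, -1, 0.08, 0.14, 0, 0, -1, 0.1, 0.175, 0, 0, -1, 0.12, 0.21, 0, 0, -1, 0.14, 0.24, 0, 0, -1, 0.16, 0.26, 0, 0]

```text
clock: 1.48
position: [549.9, -53.6, 330.9]
ee_rot: [-0.603, 0.798, 0.0, 0.0]
contact_force: [0.6, -0.6, 0.3]
gripper_width: 85.4
```

```bash
python3 - <<'E'
from h import *
d=cam('wrist'); save('w1.png',d['color']); np.save('w1.npy',d,allow_pickle=True); s=d['s']
print(s['clock'],s['position'],s['joints'],s['joint_vel'],s['ee_rot'])
P=cloud(d); print(np.round(P[20,20],1),np.round(P[192,255],1))
E
```

```text
1.4833 [549.89017227 -53.58325048 330.93981496] [ 1.95986900e-01  2.06439724e-01  4.06582717e-03 -5.48164523e-04
 -1.36854702e+00 -4.71469285e-01] [ 0.34314241  0.3895152   0.49072515  0.01005007 -0.10273402 -0.34456278] [-6.03275555e-01  7.97532776e-01  2.68757526e-04  6.11404749e-05]
[ 836.9 -338.4    1.2] [566.5   7.6  45.9]
```

View pics/w1.png

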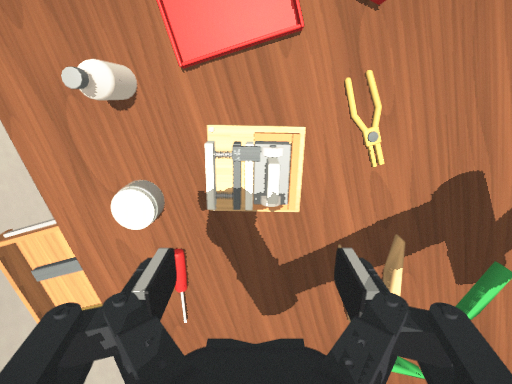

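The wrist picture shows the dock at about (255,170), the tray at (230,25), the thick wedge at (395,265), the jar at (137,205) and the bottle at (105,80). The arm was still moving when I took it, so I'll go lower, let it settle and measure.

apply_moves:
  plan: [-1, 0, 0.012, -0.04, 0, -1, 0, 0.025, -0.08, 0, -1, 0, 0.035, -0.11, 0, -1, 0, 0.035, -0.11, 0, -1, 0, 0.035, -0.11, 0, -1, 0, 0.035, -0.11, 0]

```text
clock: 2.03
position: [550.8, -21.9, 223.2]
ee_rot: [-0.603, 0.798, -0.001, 0.001]
contact_force: [-0.2, -0.1, 1.5]
gripper_width: 85.4
```

```bash
python3 - <<'E'
from h import *
d=cam('wrist'); save('w2.png',d['color']); np.save('w2.npy',d,allow_pickle=True); s=d['s']
print(s['clock'],s['position'],np.abs(s['joint_vel']).max())
P=cloud(d); print(np.round(P[100,400],1))
save('w2c.png',cv2.resize(d['color'][90:240,170:350],None,fx=4,fy=4,interpolation=cv2.INTER_CUBIC))
E
```

```text
2.0333 [550.81140792 -21.9195993  223.24440205] 0.020444351096100422
[355.5 -49.3   1.9]
```

View pics/w2c.png

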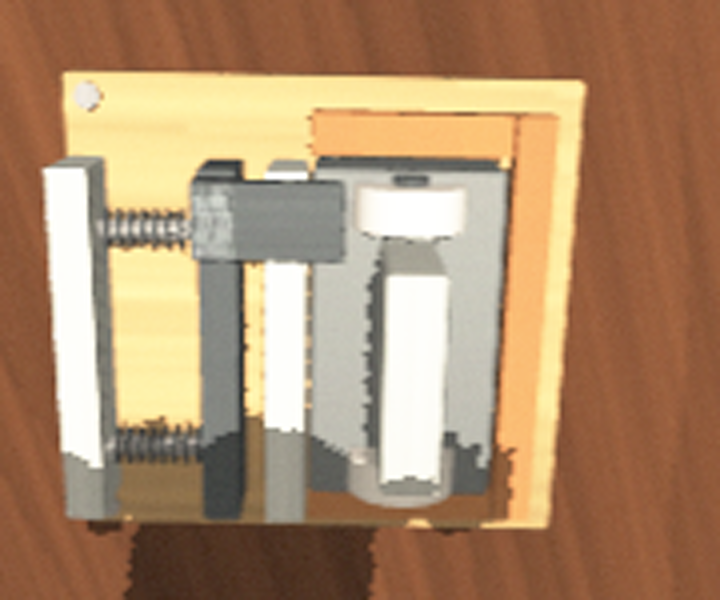

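```bash
cat > dockm.py <<'E'
from h import *
import sys
d=np.load(sys.argv[1],allow_pickle=True).item(); img=d['color']; P=cloud(d)
hsv=cv2.cvtColor(img,cv2.COLOR_RGB2HSV)
u0,v0=170,90
# classify pixels by height in the dock area
sub=np.zeros((384,512),bool); sub[90:240,170:350]=True
Z=P[...,2]
def rect(m,name,z):
    m=m.astype(np.uint8); n,l,st,_=cv2.connectedComponentsWithStats(m)
    for i in range(1,n):
        if st[i,4]<60: continue
        vu=np.argwhere(l==i)[:,::-1]
        q=P[vu[:,1],vu[:,0]]; w=onz(d,vu,z)[:,:2].astype(np.float32)
        r=cv2.minAreaRect(w); print(name,'n',len(vu),'uv',vu.mean(0).round(),'c',np.round(r[0],1),'sz',np.round(r[1],1),'ang',round(r[2],2),'zmed',round(float(np.median(q[:,2])),1))
rect(sub&(Z>39)&(Z<45.),'z42',42)
rect(sub&(Z>87)&(Z<100),'plate',92)
rect(sub&(Z>46)&(Z<56),'z50',50)
rect(sub&(Z>56)&(Z<86),'hi',64)
rect(sub&(Z>8.),'all',12)
print(np.histogram(Z[sub],bins=np.arange(-4,100,2)))
E
python3 dockm.py w2.npy
```

```text
z42 n 939 uv [189. 174.] c [629.6 -35.1] sz [110.2  13.1] ang 73.1 zmed 43.3
z42 n 68 uv [283. 134.] c [510.  -55.6] sz [ 9.8 34.7] ang 59.81 zmed 44.3
z42 n 645 uv [225. 187.] c [592.4 -10.1] sz [82.5 12.2] ang 72.4 zmed 42.5
z42 n 634 uv [241. 188.] c [573.2  -3.3] sz [82.5 11.4] ang 72.87 zmed 43.4
plate n 876 uv [273. 185.] c [533.8 -13.1] sz [60.5 16.1] ang 73.07 zmed 93.3
z50 n 779 uv [242. 144.] c [544.9 -52.4] sz [26.7 79.7] ang 75.01 zmed 55.0
z50 n 62 uv [259. 204.] c [557.2  20.2] sz [19.6 10.9] ang 74.13 zmed 49.1
hi n 272 uv [272. 143.] c [523.3 -51.9] sz [11.8 25.9] ang 74.13 zmed 61.6
hi n 125 uv [270. 163.] c [533.6 -15.1] sz [56.8 16.8] ang 70.06 zmed 72.3
hi n 115 uv [268. 212.] c [545.2  24.2] sz [13.9 26.8] ang 74.13 zmed 60.4
all n 14297 uv [247. 164.] c [562.3 -20.3] sz [151.5 166.4] ang 72.92 zmed 32.1
(array([   0,  427, 9348, 2859,   10,   12,   11,  200, 3440, 1037,   69,
         63,   68,   92,  150, 1334,  505,  170,  166,  102,   57,   70,
        283, 1738, 1880,  453,   37,   55,   72,  658,  207,   81,  109,
        145,   19,    7,    4,   12,    4,   10,   12,    2,   15,    8,
         13,   13,    7,   58,  644,  162,    0]), array([-4, -2,  0,  2,  4,  6,  8, 10, 12, 14, 16, 18, 20, 22, 24, 26, 28,
       30, 32, 34, 36, 38, 40, 42, 44, 46, 48, 50, 52, 54, 56, 58, 60, 62,
       64, 66, 68, 70, 72, 74, 76, 78, 80, 82, 84, 86, 88, 90, 92, 94, 96,
       98]))
```

The dock is measured: yaw -107°, origin about (561,-19). The fence, end block and plate sizes and heights all agree with the description. Next I'll measure the thick wedge in the top and scene images.

```bash
python3 - <<'E'
from h import *
d=np.load('top0.npy',allow_pickle=True).item(); P=cloud(d); Z=P[...,2]
for nm,(v0,v1,u0,u1) in dict(thick=(232,265,145,225),slim=(205,222,148,230)).items():
    sub=np.zeros(Z.shape,bool); sub[v0:v1,u0:u1]=1
    hsv=cv2.cvtColor(d['color'],cv2.COLOR_RGB2HSV)
    m=sub&(hsv[...,2]>150)
    vu=np.argwhere(m)[:,::-1]; w=onz(d,vu,30)[:,:2].astype(np.float32)
    r=cv2.minAreaRect(w); print(nm,len(vu),np.round(r[0],1),np.round(r[1],1),r[2],np.median(Z[m]))
    print(np.round(cv2.boxPoints(r),1).tolist())
    # rear part: principal line
    ax=np.linalg.svd(w-w.mean(0),full_matrices=False)[2][0]; ax*=-np.sign(ax[1]); t=(w-w.mean(0))@ax
    n=np.array([-ax[1],ax[0]]); s=(w-w.mean(0))@n
    for a in np.arange(t.min(),t.max(),20):
        k=(t>=a)&(t<a+20); print(round(a),s[k].min().round(1),s[k].max().round(1))
    print('ax',ax,'mean',w.mean(0))
# fence in top
sub=np.zeros(Z.shape,bool); sub[130:220,250:335]=1
for lo,hi,z in((40,46,42),(86,100,92)):
    n,l,st,_=cv2.connectedComponentsWithStats((sub&(Z>lo)&(Z<hi)).astype(np.uint8))
    for i in range(1,n):
        if st[i,4]<40: continue
        vu=np.argwhere(l==i)[:,::-1]; w=onz(d,vu,z)[:,:2].astype(np.float32); r=cv2.minAreaRect(w); print(z,np.round(r[0],1),np.round(r[1],1),round(r[2],1))
# tray
hsv=cv2.cvtColor(d['color'],cv2.COLOR_RGB2HSV); R=d['color'].astype(int)
m=np.zeros(Z.shape,bool); m[140:235,350:435]=1; m&=(R[...,0]>120)&(R[...,1]<60)
vu=np.argwhere(m)[:,::-1]; w=onz(d,vu,25)[:,:2].astype(np.float32); r=cv2.minAreaRect(w); print('tray',np.round(r[0],1),np.round(r[1],1),r[2])
E
```

```text
thick 680 [359.6 260. ] [ 82.4 196.4] 0.5067222714424133 29.672491078493863
[[317.5, 357.79998779296875], [319.20001220703125, 161.5], [401.6000061035156, 162.1999969482422], [399.8999938964844, 358.6000061035156]]
-86 -18.2 21.4
-66 -17.5 25.6
-46 -17.4 30.3
-26 -16.7 34.5
-6 -16.5 38.7
14 -16.4 42.9
34 -15.6 46.6
54 -15.0 50.2
74 -30.4 53.9
94 -25.6 54.0
114 -22.0 -19.5
ax [-0.19130763 -0.98153013] mean [365.3999  272.87473]
slim 311 [450.9 261.6] [ 42.6 209.3] 0.48515555262565613 29.16374550546766
[[428.79998779296875, 366.0], [430.5, 156.6999969482422], [473.1000061035156, 157.10000610351562], [471.29998779296875, 366.3999938964844]]
-113 9.9 13.1
-93 -26.7 16.6
-73 -10.0 14.6
-53 -25.1 15.1
-33 -8.6 15.5
-13 -7.8 16.7
7 -9.6 17.3
27 -9.1 18.1
47 -8.4 18.7
67 -9.7 19.5
87 -7.0 19.8
ax [-0.02789826 -0.9996108 ] mean [453.01517 253.54582]
42 [627.9 -30.8] [109.3  13.8] 72.9
42 [590.4  -7.1] [85.2 12.1] 73.2
42 [540.2  -5.6] [110.1  70.2] 73.1
92 [531.7  -8.6] [59.4 17.4] 73.5
tray [ 526.4 -273.8] [189.2 156.9] 0.40877145528793335
```

apply_moves:
  plan: [-0.2, -0.023, 0.033, 0, 1, -0.2, -0.046, 0.066, 0, 2, -0.2, -0.069, 0.099, 0, 3, -0.2, -0.092, 0.132, 0, 4, -0.2, -0.115, 0.165, 0, 5, -0.2, -0.138, 0.198, 0, 6, -0.2, -0.161, 0.231, 0, 6, -0.2, -0.184, 0.25, 0, 6]

```text
clock: 2.75
position: [365.8, 231.7, 224.0]
ee_rot: [-0.644, 0.765, 0.0, 0.004]
contact_force: [-0.3, 0.6, 0.5]
gripper_width: 51.3
```

apply_moves:
  plan: [-0.2, 0, 0, 0, 0, -0.2, 0, 0, 0, 0, -0.2, 0, 0, 0, 0]

```text
clock: 3.0
position: [366.3, 228.9, 222.8]
ee_rot: [-0.643, 0.766, 0.0, 0.002]
contact_force: [0.3, -0.4, 0.7]
gripper_width: 51.4
```

```bash
python3 - <<'E'
from h import *
d=cam('wrist'); save('w3.png',d['color']); np.save('w3.npy',d,allow_pickle=True); s=d['s']
print(s['clock'],s['position'],np.abs(s['joint_vel']).max(),s['gripper_width'],s['joints'])
E
```

```text
3.0 [366.31581854 228.91360908 222.83966659] 0.02588617398038939 51.356113883600024 [ 9.37832529e-01  5.48829374e-02 -4.50437106e-01  5.44314078e-04
 -1.06163302e+00 -1.11133104e+00]
```

View pics/w3.png

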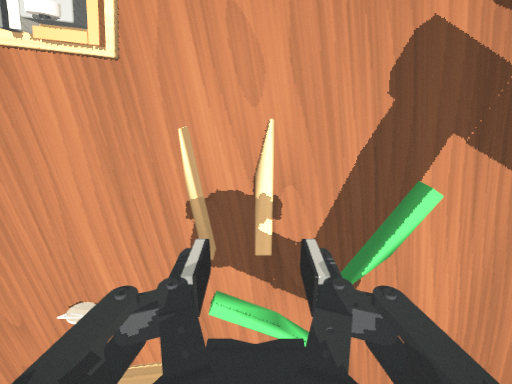

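The thick wedge is at (264,200), with its tip at (271,120) and rear at (263,255). The slim one is to its left at (197,190). The green ones are clear of the grip point.

```bash
cat > wm.py <<'E'
from h import *
import sys
d=np.load(sys.argv[1],allow_pickle=True).item(); P=cloud(d); Z=P[...,2]; v0,v1,u0,u1,z=map(int,sys.argv[2:7])
zl,zh=float(sys.argv[7]),float(sys.argv[8])
m=np.zeros(Z.shape,bool); m[v0:v1,u0:u1]=1; m&=(Z>zl)&(Z<zh)
n,l,st,_=cv2.connectedComponentsWithStats(m.astype(np.uint8)); i=1+st[1:,4].argmax(); m=l==i
vu=np.argwhere(m)[:,::-1]; w=onz(d,vu,z)[:,:2]; print(len(vu),'zmed',np.median(Z[m]))
# straight side: right edge pixels? fit both sides over rear portion
ax=np.array([np.cos(np.radians(-100)),np.sin(np.radians(-100))])
for it in range(4):
    nn=np.array([-ax[1],ax[0]]); t=w@ax; s=w@nn
    T=np.arange(t.min()+4,t.max()-4,4); lo=[s[(t>=a)&(t<a+4)].min() for a in T]; hi=[s[(t>=a)&(t<a+4)].max() for a in T]
    k=np.polyfit(T+2,lo,1); ax=ax+k[0]*nn; ax/=np.linalg.norm(ax)
nn=np.array([-ax[1],ax[0]]); t=w@ax; s=w@nn
print('yaw',np.degrees(np.arctan2(ax[1],ax[0])),'len',t.max()-t.min(),'lo',np.round(lo,1),'hi',np.round(hi,1))
b=np.median(lo)
mid=ax*(t.max()+t.min())/2+nn*(b+11); print('mid',mid,'straight',b,'grip@-50',mid-50*ax,'tip',ax*t.max()+nn*b)
E
python3 wm.py w3.npy 100 270 240 290 30 24 36
```

```text
1878 zmed 31.532443823135253
yaw -99.90099415716222 len 179.30755239235805 lo [299.5 299.6 299.7 299.8 299.8 299.9 300.  300.  300.1 298.9 298.9 299.
 299.1 299.2 299.3 299.3 299.4 299.5 299.6 299.6 299.7 299.8 299.9 300.
 298.8 298.9 298.9 299.  299.1 299.2 299.2 299.3 299.4 299.5 299.6 299.6
 299.7 299.8 298.7 300.  300.  300.1 300.2] hi [320.1 320.1 320.1 320.1 320.1 320.1 320.1 320.1 320.1 320.1 320.1 320.1
 320.1 320.1 320.1 320.1 320.1 320.1 320.1 320.1 320.1 320.1 320.1 320.1
 320.1 320.1 320.1 318.9 317.7 316.4 316.4 315.2 314.  312.9 311.7 310.5
 309.4 309.4 308.2 307.1 306.  304.9 304.9]
mid [361.19703707 263.24116877] straight 299.55417535769107 grip@-50 [369.79434673 312.49648591] tip [334.94524178 176.81407331]
```

```bash
python3 - <<'E'
from h import *
d=np.load('w3.npy',allow_pickle=True).item()
print(onz(d,[(213,296),(250,305),(300,330),(212,255),(345,275)],30).round())
E
```

```text
[[460. 409.  30.]
 [410. 434.  30.]
 [342. 495.  30.]
 [446. 341.  30.]
 [267. 406.  30.]]
```

apply_moves:
  plan: [-0.2, 0.001, 0.022, -0.035, 0, -0.2, 0.002, 0.044, -0.07, 0, -0.2, 0.004, 0.066, -0.105, 0, -0.2, 0.004, 0.088, -0.13, 0, -0.2, 0.004, 0.088, -0.15, 0, -0.2, 0.004, 0.088, -0.16, 0, -0.2, 0.004, 0.088, -0.16, 0, -0.2, 0.004, 0.088, -0.16, 0]

```text
clock: 3.72
position: [370.5, 315.9, 60.9]
ee_rot: [-0.643, 0.766, -0.0, -0.0]
contact_force: [1.3, -0.0, 1.4]
gripper_width: 51.0
```

```bash
python3 - <<'E'
from h import *
d=cam('wrist'); save('w4.png',d['color']); np.save('w4.npy',d,allow_pickle=True); s=d['s']
print(s['clock'],s['position'],np.abs(s['joint_vel']).max(),s['contact_force'],s['ee_rot'])
E
```

```text
3.7167 [370.51723409 315.86536295  60.86574265] 0.03399307759382556 [ 1.25924735 -0.04431074  1.36058571] [-6.42528979e-01  7.66261229e-01 -2.99152612e-04 -3.87348302e-04]
```

View pics/w4.png

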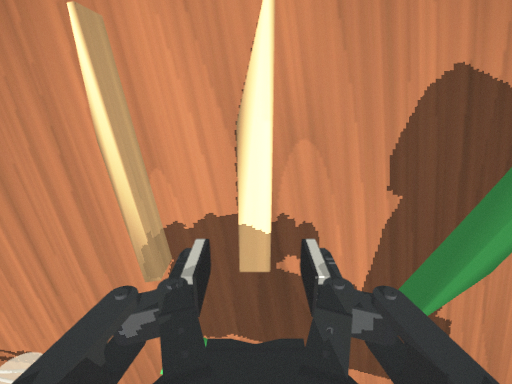

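The wedge is centred between the fingers: wedge u 239–271, fingers 207–305. Descending to grip.

apply_moves:
  plan: [-0.2, 0, 0, -0.02, 0, -0.2, 0, 0, -0.04, 0, -0.2, 0, 0, -0.055, 0, -0.2, 0, 0, -0.055, 0, 1, 0, 0, -0.055, 0, 1, 0, 0, -0.055, 0, 1, 0, 0, -0.055, 0, 1, 0, 0, -0.055, 0]

```text
clock: 4.43
position: [370.4, 317.7, 7.9]
ee_rot: [-0.643, 0.765, 0.0, 0.002]
contact_force: [0.4, -0.5, 7.3]
gripper_width: 21.2
```

apply_moves:
  plan: [1, 0, 0, 0, 0, 1, 0, 0, 0, 0, 1, 0, 0, 0.01, 0, 1, 0, 0, 0.03, 0, 1, 0, 0, 0.05, 0, 1, 0, 0, 0.06, 0, 1, 0, 0, 0.06, 0]

```text
clock: 5.02
position: [370.5, 318.2, 68.9]
ee_rot: [-0.643, 0.766, 0.001, 0.003]
contact_force: [-0.4, 0.3, -0.4]
gripper_width: 20.7
```

apply_moves:
  plan: [1, 0.035, -0.015, 0.01, -1, 1, 0.07, -0.031, 0.01, -2, 1, 0.105, -0.047, 0.01, -3, 1, 0.14, -0.062, 0.01, -4, 1, 0.175, -0.078, 0.01, -5, 1, 0.21, -0.093, 0.01, -6, 1, 0.245, -0.109, 0.01, -7.1, 1, 0.281, -0.125, 0.01, -7.1]

```text
clock: 5.68
position: [651.3, 190.3, 74.9]
ee_rot: [-0.594, 0.804, 0.0, -0.001]
contact_force: [-0.5, 1.0, -0.8]
gripper_width: 20.8
```

apply_moves:
  plan: [1, 0, 0, 0, 0, 1, 0, 0, 0, 0, 1, 0, 0, 0, 0]

```text
clock: 5.93
position: [649.4, 191.1, 74.6]
ee_rot: [-0.594, 0.804, 0.0, -0.001]
contact_force: [-0.1, 0.8, -0.8]
gripper_width: 20.9
```

```bash
python3 - <<'E'
from h import *
d=cam('wrist'); save('w5.png',d['color']); np.save('w5.npy',d,allow_pickle=True); s=d['s']
print(s['clock'],s['position'],np.abs(s['joint_vel']).max(),s['contact_force'],s['ee_rot'],s['joints'])
E
```

```text
5.9333 [649.37511789 191.05081158  74.622492  ] 0.02605459768303221 [-0.11136848  0.84076693 -0.83917199] [-5.94217206e-01  8.04303490e-01  4.90734290e-04 -1.25169946e-03] [ 5.24146452e-01  6.04610995e-01 -3.84281859e-02 -8.66944592e-04
 -9.30354837e-01 -8.21838413e-01]
```

View pics/w5.png

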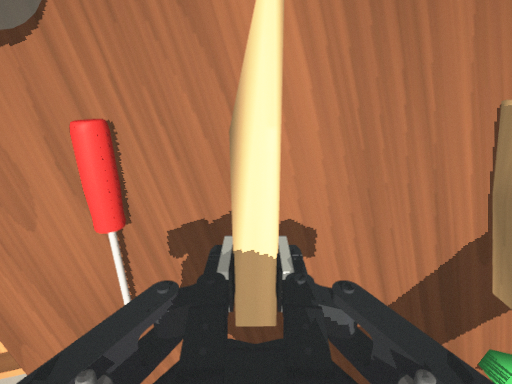

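The tip is out of the wrist view, past the top edge at (270,0). I can still measure the straight face in hand from this image. I'll cross-check the tip against the fence in the top and scene views.

```bash
python3 - <<'E'
from h import *
from scipy.spatial.transform import Rotation as Ro
d=np.load('w5.npy',allow_pickle=True).item(); P=cloud(d); Z=P[...,2]; s=d['s']
m=np.zeros(Z.shape,bool); m[5:225,225:290]=1; m&=(Z>85)&(Z<110)
print('ztop',np.median(Z[m]), [round(float(np.median(Z[r0:r0+20][m[r0:r0+20]])),1) for r0 in range(5,225,40)])
# subpixel-ish straight (right) edge by colour gradient
g=cv2.cvtColor(d['color'],cv2.COLOR_RGB2GRAY).astype(float)
E=[];L=[]
for v in range(5,220,5):
    us=np.where(m[v])[0]
    L.append((us.min()-.5,v)); E.append((us.max()+.5,v))
zt=float(np.median(Z[m]))
for z in (zt,96.7):
    e=onz(d,E,z)[:,:2]; k=np.polyfit(e[:,1],e[:,0],1); 
    yaw=np.degrees(np.arctan2(-1,-k[0])); print('z',z,'straight yaw',yaw,'resid',np.abs(e[:,0]-np.polyval(k,e[:,1])).max())
    R=Ro.from_quat(s['ee_rot']).as_matrix(); jy=-R[:2,1]*1; jy=jy if jy[0]>0 else -jy
    print('jaw dir ang',np.degrees(np.arctan2(jy[1],jy[0])))
    ax=np.array([np.cos(np.radians(yaw)),np.sin(np.radians(yaw))]);n=np.array([-ax[1],ax[0]])
    print('straight offset from TCP along n',np.mean((e-s['position'][:2])@n))
    l=onz(d,L,z)[:,:2]; print('left at rear',((l-s['position'][:2])@n)[-12:].round(1),((l-s['position'][:2])@n)[:5].round(1))
for n in('top','scene'):
    d=cam(n); np.save(n+'5.npy',d,allow_pickle=True); save(n+'5.png',d['color'])
top=np.load('top5.npy',allow_pickle=True).item()['color']; save('top5c.png',cv2.resize(top[120:230,185:335],None,fx=5,fy=5,interpolation=cv2.INTER_CUBIC))
sc=np.load('scene5.npy',allow_pickle=True).item()['color']; save('scene5c.png',cv2.resize(sc[140:280,180:320],None,fx=4.2,fy=4.2,interpolation=cv2.INTER_CUBIC))
E
```

```text
ztop 98.24744761437074 [98.4, 98.4, 98.2, 98.2, 98.2, 98.1]
z 98.24744761437074 straight yaw -106.63726918470503 resid 0.4416498669232851
jaw dir ang -17.086319605258605
straight offset from TCP along n -11.843692994688542
left at rear [10.2  9.9 10.  10.  10.1 10.2  9.8  9.9 10.  10.1 10.2 10.3] [-1.2 -0.8 -0.4 -0.   0.4]
z 96.7 straight yaw -106.6372691847049 resid 0.44732617663601104
jaw dir ang -17.086319605258605
straight offset from TCP along n -11.98561239721354
left at rear [10.4 10.  10.1 10.2 10.3 10.4 10.  10.1 10.2 10.2 10.3 10.4] [-1.2 -0.8 -0.4 -0.   0.4]
```

View pics/top5c.png

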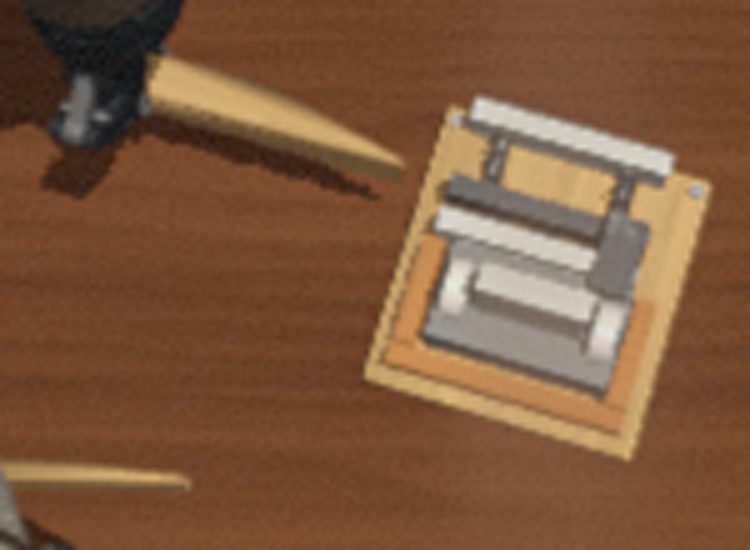

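View pics/scene5c.png

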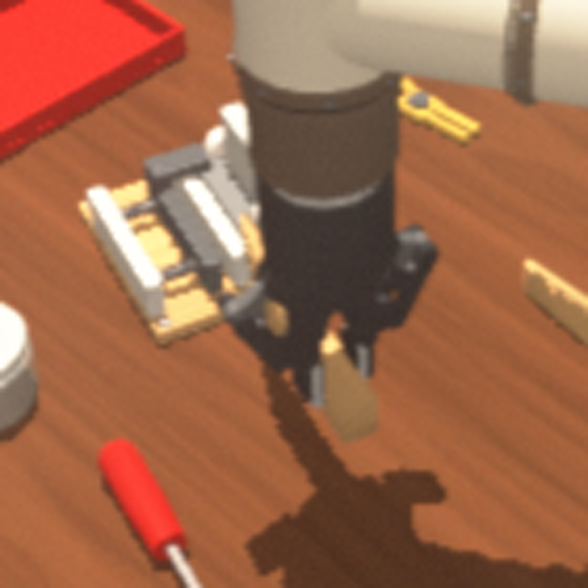

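```bash
python3 - <<'E'
from h import *
ey=np.array([np.cos(np.radians(-9.9)),np.sin(np.radians(-9.9))])
for f,(v0,v1,u0,u1),zs in(('w3.npy',(150,225,240,290),30),('w4.npy',(40,215,225,290),30)):
    d=np.load(f,allow_pickle=True).item(); P=cloud(d); Z=P[...,2]
    m=np.zeros(Z.shape,bool); m[v0:v1,u0:u1]=1; m&=(Z>22)&(Z<40)
    E=[];L=[]
    for v in range(v0+2,v1-2,3):
        us=np.where(m[v])[0]; L.append((us.min()-.5,v)); E.append((us.max()+.5,v))
    for z in(30,):
        e=onz(d,E,z)[:,:2]; l=onz(d,L,z)[:,:2]
        # express lateral at common along coordinate via fit
        ks=np.polyfit(e@np.array([-.172,-.985]),e@ey,1); print(f,'zmed',np.median(Z[m]),'camz',d['wfc'][2,3],'slope deg',np.degrees(ks[0]),'straight lateral at along -360..-310',np.polyval(ks,[-330,-300,-260]),'left max',np.sort(l@ey)[-8:].round(1), 'TCP lat',d['s']['position'][:2]@ey)
E
```

```text
w3.npy zmed 31.508666896580763 camz 366.47222709253646 slope deg 0.025675904645005257 straight lateral at along -360..-310 [298.75210818 298.76555205 298.78347722] left max [320.8 320.8 320.8 320.8 320.8 320.8 320.8 320.8] TCP lat 321.50421831561255
w4.npy zmed 31.339609487443 camz 204.8535709337847 slope deg 0.29111404455818723 straight lateral at along -360..-310 [299.25883584 299.4112628  299.61449874] left max [321.4 321.5 321.5 321.5 321.5 321.6 321.6 321.6] TCP lat 310.6935351440526
```

apply_moves:
  plan: [1, 0.002, 0, -0.02, -0.3, 1, 0.003, -0.001, -0.04, -0.3, 1, 0.003, -0.001, -0.052, -0.3, 1, 0.003, -0.001, -0.052, -0.3, 1, 0.003, -0.001, -0.052, -0.3]

```text
clock: 6.5
position: [652.8, 190.9, 23.8]
ee_rot: [-0.593, 0.805, -0.0, -0.001]
contact_force: [-0.5, 0.1, -0.3]
gripper_width: 21.0
```

```bash
python3 - <<'E'
from h import *
for n in('top','scene'):
    d=cam(n); np.save(n+'6.npy',d,allow_pickle=True); save(n+'6.png',d['color'])
s=d['s']; print(s['position'],np.abs(s['joint_vel']).max(),s['ee_rot'],s['contact_force'])
top=np.load('top6.npy',allow_pickle=True).item()['color']; save('top6c.png',cv2.resize(top[125:205,205:335],None,fx=6,fy=6,interpolation=cv2.INTER_CUBIC))
E
```

```text
[653.62737449 191.15545582  24.83648743] 0.017866331776145338 [-5.93039799e-01  8.05172988e-01 -3.02840223e-04  4.05181544e-04] [-0.37071192  0.11125138  0.17025571]
```

View pics/top6c.png

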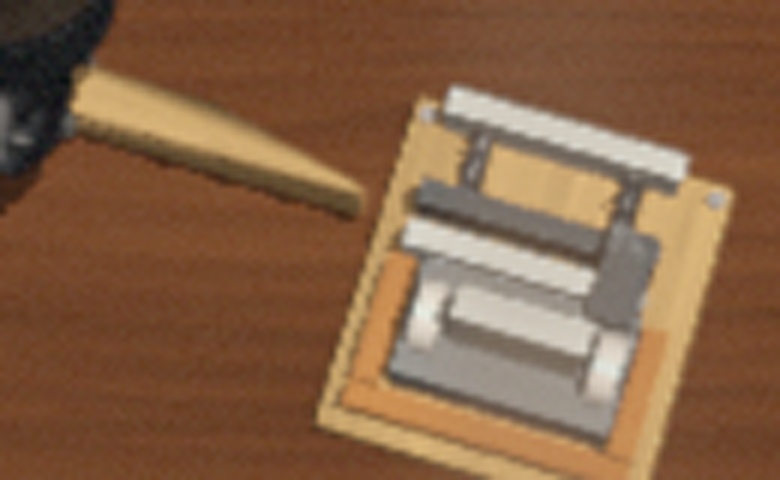

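```bash
cat > prof.py <<'E'
from h import *
def proj(d,X):
    c=np.array(d['camera_from_world']); r,_=cv2.Rodrigues(c[:3,:3])
    return cv2.projectPoints(np.array(X,float),r,c[:3,3],np.array(d['camera_matrix'],float),np.array([d['k1'],0,0,0,0.]))[0][:,0]
O=np.array([561.2,-19.4]); a=np.radians(-107); ex=np.array([np.cos(a),np.sin(a)]); ey=np.array([-ex[1],ex[0]])
def prof(d,x0,x1,s,z):
    g=d['color'].astype(np.float32); xs=np.arange(x0,x1,1.); out=[]
    for si in s:
        X=np.c_[O+xs[:,None]*ex+si*ey,np.full(len(xs),z)]; p=proj(d,X).astype(np.float32)
        out.append(cv2.remap(g,p[:,0][None],p[:,1][None],cv2.INTER_LINEAR)[0].mean(0))
    return np.array(out)
E
python3 - <<'E'
from prof import *
d=np.load('top6.npy',allow_pickle=True).item(); s=np.arange(-12,40,1.)
p=d['s']['position'][:2]-O; print('TCP dock',p@ex,p@ey)
W=[prof(d,a,b,s,47) for a,b in((-195,-160),(-155,-120),(-118,-92))]; F=[prof(d,a,b,s,42) for a,b in((-50,-25),(-25,10))]
print('s   wedge rear mid front | fence fence (R,B)')
for i,si in enumerate(s): print(int(si),[int(w[i,0]) for w in W],[int(f[i,0]) for f in F])
E
```

```text
TCP dock -227.8801850652545 26.07043854439045
s   wedge rear mid front | fence fence (R,B)
-12 [123, 120, 124] [169, 194]
-11 [123, 120, 124] [163, 184]
-10 [123, 121, 123] [158, 172]
-9 [123, 122, 122] [155, 163]
-8 [123, 123, 121] [153, 157]
-7 [123, 124, 120] [152, 155]
-6 [122, 124, 119] [151, 153]
-5 [121, 125, 119] [150, 152]
-4 [121, 125, 120] [147, 149]
-3 [121, 125, 121] [143, 146]
-2 [120, 124, 121] [144, 146]
-1 [115, 119, 117] [156, 157]
0 [106, 109, 108] [177, 175]
1 [94, 96, 97] [196, 193]
2 [85, 86, 87] [205, 203]
3 [82, 82, 84] [209, 207]
4 [85, 85, 86] [211, 209]
5 [90, 90, 90] [212, 210]
6 [96, 95, 94] [212, 209]
7 [103, 98, 98] [212, 209]
8 [111, 102, 100] [211, 209]
9 [123, 106, 101] [209, 207]
10 [136, 115, 106] [201, 201]
11 [151, 129, 116] [183, 187]
12 [169, 148, 133] [159, 166]
13 [186, 168, 155] [134, 143]
14 [200, 185, 175] [112, 123]
15 [209, 197, 191] [95, 107]
16 [212, 203, 200] [87, 99]
17 [212, 205, 201] [86, 95]
18 [212, 207, 197] [89, 97]
19 [211, 207, 187] [97, 103]
20 [209, 206, 175] [107, 111]
21 [208, 203, 161] [114, 117]
22 [207, 198, 148] [117, 121]
23 [206, 191, 138] [119, 122]
24 [205, 182, 130] [119, 122]
25 [202, 171, 125] [119, 122]
26 [197, 160, 122] [118, 121]
27 [190, 148, 120] [119, 122]
28 [181, 136, 119] [121, 126]
29 [171, 127, 117] [125, 134]
30 [159, 120, 116] [132, 150]
31 [147, 117, 115] [142, 169]
32 [135, 115, 115] [151, 186]
33 [124, 114, 114] [157, 198]
34 [117, 115, 113] [159, 204]
35 [113, 115, 112] [161, 207]
36 [112, 116, 111] [162, 208]
37 [112, 117, 110] [163, 208]
38 [113, 117, 110] [163, 208]
39 [113, 117, 110] [164, 208]
```

```bash
cat > zprof.py <<'E'
from prof import *
def zprof(d,x0,x1,s,z,thr):
    Z=cloud(d)[...,2].astype(np.float32); M=(Z>thr).astype(np.float32); xs=np.arange(x0,x1,.5); out=[]
    for si in s:
        X=np.c_[O+xs[:,None]*ex+si*ey,np.full(len(xs),z)]; p=proj(d,X).astype(np.float32)
        out.append(cv2.remap(M,p[:,0][None],p[:,1][None],cv2.INTER_NEAREST)[0].mean())
    out=np.array(out); return out
def edges(s,o):
    r=[]
    for i in range(len(s)-1):
        if (o[i]-.5)*(o[i+1]-.5)<0: r.append(round(float(s[i]+(.5-o[i])/(o[i+1]-o[i])*(s[1]-s[0])),1))
    return r
if __name__=='__main__':
    import sys
    s=np.arange(-14,42,.5)
    for f in('top6.npy','top0.npy'):
        d=np.load(f,allow_pickle=True).item()
        for a,b in((-58,-40),(-40,-20),(-20,0),(0,20)): print(f,'fence',a,edges(s,zprof(d,a,b,s,42,37)))
        if f=='top6.npy':
            for a,b in((-195,-175),(-175,-155),(-155,-135),(-135,-115),(-115,-100),(-100,-88)): print('wedge',a,edges(s,zprof(d,a,b,s,47,42)))
E
python3 zprof.py
```

```text
top6.npy fence -58 [11.1, 17.3, 30.3]
top6.npy fence -40 [10.9, 18.1, 30.4]
top6.npy fence -20 [11.2, 18.8, 30.8]
top6.npy fence 0 [11.3, 17.8, 31.1]
wedge -195 [10.8, 33.4]
wedge -175 [9.6, 33.6]
wedge -155 [10.6, 29.8]
wedge -135 [10.8, 24.9]
wedge -115 [9.8, 20.6]
wedge -100 [10.7]
top0.npy fence -58 [11.1, 18.1, 30.6]
top0.npy fence -40 [10.9, 17.7, 30.8]
top0.npy fence -20 [11.2, 17.9, 30.7]
top0.npy fence 0 [11.3, 17.8, 30.8]
```

The top-view depth profile puts the wedge's straight face about 0.4 mm to the gap side of the fence face, and parallel to it. I'll shift 1.2 mm along dock +y, lower slightly and start inserting while watching the force.

apply_moves:
  plan: [1, 0.001, -0.0005, -0.003, 0, 1, 0.001, -0.0005, -0.003, 0, 1, -0.0005, -0.005, -0.003, 0, 1, -0.002, -0.01, -0.003, 0, 1, -0.0034, -0.0148, -0.003, 0, 1, -0.0048, -0.0196, -0.003, 0, 1, -0.0063, -0.0244, -0.003, 0, 1, -0.0078, -0.0292, -0.003, 0]

```text
clock: 7.27
position: [645.4, 160.6, 21.1]
ee_rot: [-0.592, 0.806, 0.0, -0.0]
contact_force: [-0.0, 0.6, -0.9]
gripper_width: 20.9
```

```bash
cat > chk.py <<'E'
from zprof import *
import sys
n=sys.argv[1]
d=cam('top'); np.save('top%s.npy'%n,d,allow_pickle=True)
s=d['s']; p=s['position'][:2]-O; print(s['clock'],s['position'],'TCP dock',p@ex,p@ey,'F',s['contact_force'],'dockF',s['contact_force'][:2]@ex,s['contact_force'][:2]@ey,s['gripper_width'])
save('top%sc.png'%n,cv2.resize(d['color'][125:205,215:335],None,fx=6,fy=6,interpolation=cv2.INTER_CUBIC))
S=np.arange(-14,50,.5)
for a,b in((-40,-20),(-20,0)): print('fence/catch',edges(S,zprof(d,a,b,S,42,37)))
E
python3 chk.py 7
```

```text
7.2667 [645.4331236  160.64877789  21.13501052] TCP dock -196.808884543778 27.91136858388056 F [-0.0161838   0.59096042 -0.85809432] dockF -0.5604065726550719 -0.18825675186568888 20.855757651626348
fence/catch [10.9, 17.9, 30.8]
fence/catch [11.2, 17.7, 30.9]
```

View pics/top7c.png

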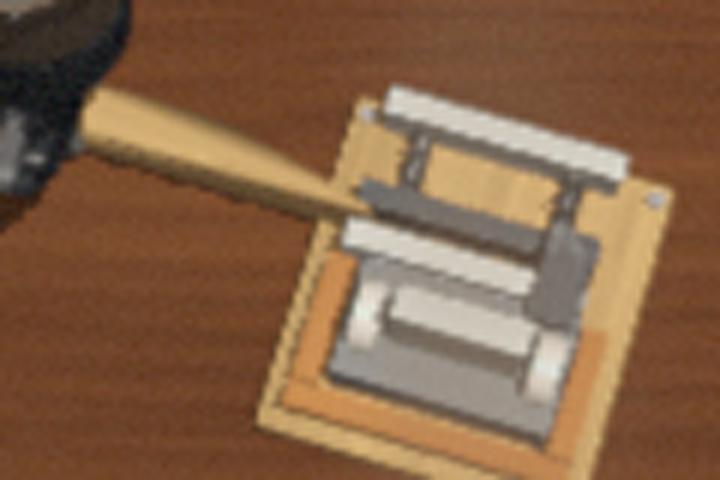

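The tip is in the gap mouth at crop (365,208) with no contact force. I'll continue the push, easing 1 mm toward the fence.

apply_moves:
  plan: [1, -0.002, -0.0045, 0, 0, 1, -0.004, -0.0092, 0, 0, 1, -0.0055, -0.014, 0, 0, 1, -0.007, -0.0188, 0, 0, 1, -0.0084, -0.0236, 0, 0, 1, -0.0099, -0.0284, 0, 0, 1, -0.0113, -0.0331, 0, 0, 1, -0.0128, -0.0379, 0, 0]

```text
clock: 7.98
position: [632.5, 123.5, 21.0]
ee_rot: [-0.592, 0.806, 0.0, 0.0]
contact_force: [-1.0, 5.8, -0.6]
gripper_width: 20.9
```

```bash
python3 chk.py 8
```

```text
7.9833 [632.5084641  123.50887673  20.9836874 ] TCP dock -157.51301570016713 26.410111451707532 F [-0.98862718  5.79541037 -0.62327886] dockF -5.253131884165169 -2.6398428874181694 20.85025159404905
fence/catch [19.2, 25.8, 38.4]
fence/catch [11.4, 25.6, 38.3]
```

View pics/top8c.png

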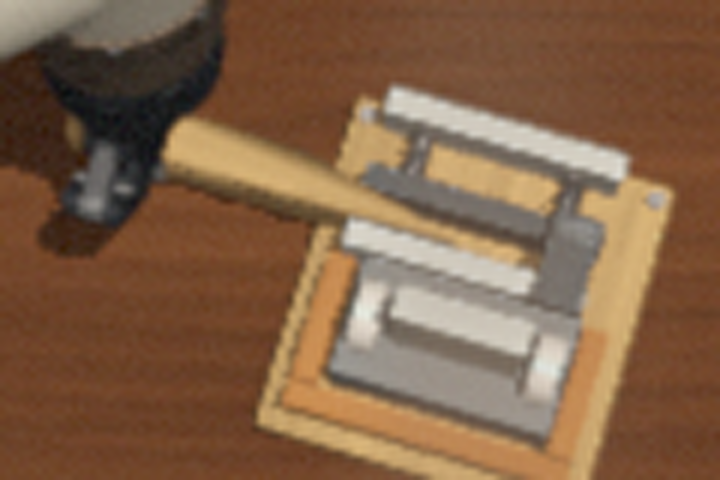

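The catch has opened about 7.7 mm and the push force is about 5 N. Continuing.

apply_moves:
  plan: [1, -0.0018, -0.0047, 0, 0, 1, -0.0032, -0.0095, 0, 0, 1, -0.0047, -0.0142, 0, 0, 1, -0.0062, -0.019, 0, 0, 1, -0.0076, -0.0238, 0, 0, 1, -0.009, -0.0286, 0, 0, 1, -0.0106, -0.0334, 0, 0, 1, -0.0121, -0.0382, 0, 0]

```text
clock: 8.7
position: [620.2, 85.2, 21.0]
ee_rot: [-0.593, 0.805, 0.0, -0.0]
contact_force: [-2.3, 4.0, -0.8]
gripper_width: 20.6
```

```bash
python3 chk.py 9
```

```text
8.7 [620.24640338  85.19056484  20.97022098] TCP dock -117.28395220092627 25.88703463775431 F [-2.29716234  4.01264775 -0.79868048] dockF -3.165688860204972 -3.3699719392372858 20.604549207965597
fence/catch [29.2, 32.2, 44.8]
fence/catch [24.2, 32.2, 45.1]
```

View pics/top9c.png

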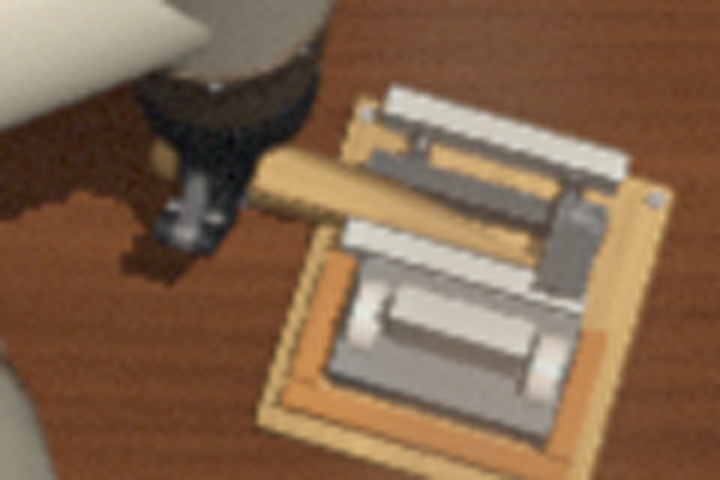

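The catch is at about 14 mm with the wedge middle near -62. I'll push 19 mm more to about -43, then release.

apply_moves:
  plan: [1, -0.0015, -0.0048, 0, 0, 1, -0.003, -0.0096, 0, 0, 1, -0.0043, -0.0144, 0, 0, 1, -0.0055, -0.0182, 0, 0, 1, -0.0055, -0.0182, 0, 0, 1, -0.0055, -0.0182, 0, 0]

```text
clock: 9.25
position: [614.3, 66.2, 20.8]
ee_rot: [-0.593, 0.805, 0.0, -0.001]
contact_force: [-3.0, 1.3, -0.9]
gripper_width: 21.0
```

```bash
python3 chk.py 10; python3 - <<'E'
from h import *
d=cam('wrist'); save('w10.png',d['color']); np.save('w10.npy',d,allow_pickle=True)
E
```

```text
9.25 [614.34822488  66.16304371  20.81397141] TCP dock -97.36338274237774 25.809687277679597 F [-2.99041686  1.32989569 -0.85693243] dockF -0.397472298869791 -3.248573739704279 21.045140535473863
fence/catch [45.3]
fence/catch [29.2, 31.7, 45.1]
```

View pics/w10.png

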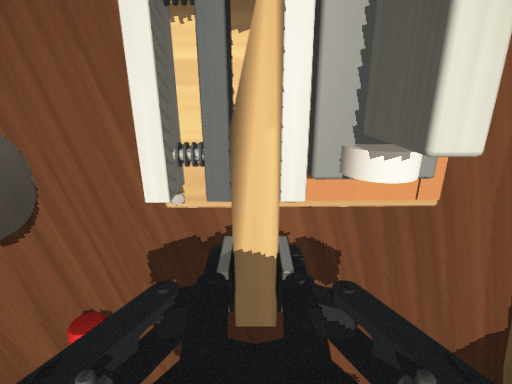

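The wedge sits in the gap against the fence with no slip in the grip (rear still at v=326). The fence end is at v≈201. I'll verify the depth using the same image.

```bash
python3 - <<'E'
from prof import *
d=np.load('w10.npy',allow_pickle=True).item()
q=onz(d,[(294,201)],42)[0]; t=onz(d,[(256,325)],43)[0]
print('fence end ahead of TCP',(q[:2]-d['s']['position'][:2])@ex,'wedge rear ahead',(t[:2]-d['s']['position'][:2])@ex)
E
```

```text
fence end ahead of TCP 37.668860448269584 wedge rear ahead -35.009825773768085
```

The wedge middle is at dock x ≈ -43, within -55 to -30. Releasing and lifting away.

apply_moves:
  plan: [-0.1, 0, 0, 0, 0, -0.1, 0, 0, 0, 0, -0.1, 0, 0, 0, 0, -0.1, 0, 0, 0.02, 0, -0.1, 0, 0, 0.05, 0, -0.1, 0, 0, 0.09, 0, -0.1, 0, 0, 0.13, 0, -0.1, 0, 0, 0.15, 0]

```text
clock: 10.02
position: [618.2, 67.4, 177.4]
ee_rot: [-0.593, 0.805, -0.002, 0.004]
contact_force: [1.1, 0.5, 0.9]
gripper_width: 46.8
```

```bash
python3 chk.py 11; python3 - <<'E'
from h import *
d=cam('wrist'); save('w11.png',d['color']); np.save('w11.npy',d,allow_pickle=True)
E
```

```text
10.0167 [618.22780328  67.38747807 177.39829308] TCP dock -99.66859409638458 29.161756584382765 F [1.14508707 0.47764181 0.86876472] dockF -0.791562191836559 0.9554032618936494 46.75372640431717
fence/catch [44.8]
fence/catch [29.2, 31.2, 45.1]
```

View pics/w11.png

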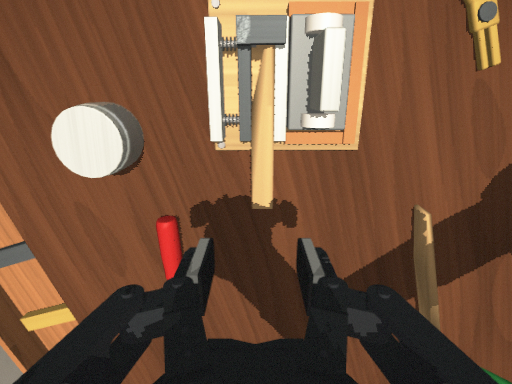

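The wedge is in the gap at (262,120) and the catch is holding on its own. The nose at (262,30) is clear of the cartridge shoe. Next, over the grip plate.

apply_moves:
  plan: [-0.1, -0.02, -0.02, 0, 0, -0.1, -0.041, -0.04, 0, 0, -0.1, -0.062, -0.06, 0, 0, -0.1, -0.083, -0.081, -0.01, 0, -0.1, -0.083, -0.081, -0.03, 0, -0.1, -0.083, -0.081, -0.045, 0, -0.1, -0.083, -0.081, -0.045, 0, -0.1, -0.083, -0.081, -0.045, 0]

```text
clock: 10.78
position: [531.9, -14.2, 125.2]
ee_rot: [-0.593, 0.806, 0.0, -0.001]
contact_force: [-0.0, -0.2, 0.2]
gripper_width: 47.0
```

```bash
python3 - <<'E'
from prof import *
d=cam('wrist'); save('w12.png',d['color']); np.save('w12.npy',d,allow_pickle=True)
s=d['s'];print(s['position'],np.abs(s['joint_vel']).max(),s['ee_rot'])
P=cloud(d); Z=P[...,2]; m=(Z>86)&(Z<99); m[:, :150]=0; m[:,380:]=0; m[290:]=0
n,l,st,_=cv2.connectedComponentsWithStats(m.astype(np.uint8)); i=1+st[1:,4].argmax(); vu=np.argwhere(l==i)[:,::-1]
w=onz(d,vu,92)[:,:2].astype(np.float32); r=cv2.minAreaRect(w); print(r,st[i]); c=np.array(r[0])-s['position'][:2]; print('rel TCP dock',c@ex,c@ey)
E
```

```text
[531.88120608 -14.24209597 125.24662912] 0.04007970134697504 [-5.92537057e-01  8.05542452e-01  2.26218068e-04 -1.06885021e-03]
((533.9608764648438, -13.304214477539062), (61.54413604736328, 15.634854316711426), 73.18365478515625) [ 240  184   24   81 1833]
rel TCP dock -1.504937308033633 1.7145886658255964
```

View pics/w12.png

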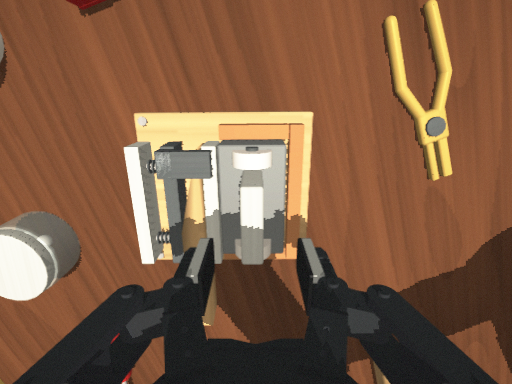

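The plate (u 240–263) is between the fingers. The nose at (185,165) is clear to the left of the shoe. I'll shift 2.5 mm and descend to grip the plate.

apply_moves:
  plan: [-0.1, 0.0025, -0.001, -0.01, 0, -0.1, 0.0025, -0.001, -0.03, 0, -0.1, 0.0025, -0.001, -0.05, 0, -0.1, 0.0025, -0.001, -0.065, 0, -0.1, 0.0025, -0.001, -0.065, 0, 1, 0.0025, -0.001, -0.065, 0, 1, 0.0025, -0.001, -0.065, 0, 1, 0.0025, -0.001, -0.065, 0]

```text
clock: 11.5
position: [535.5, -14.6, 62.1]
ee_rot: [-0.593, 0.805, -0.0, 0.001]
contact_force: [0.1, -0.8, -2.4]
gripper_width: 15.0
```

apply_moves:
  plan: [1, 0, 0, 0, 0, 1, 0, 0, 0, 0, 1, 0, 0, 0, 0]

```text
clock: 11.75
position: [535.4, -14.7, 62.0]
ee_rot: [-0.593, 0.805, -0.0, 0.001]
contact_force: [-1.4, 1.1, 3.3]
gripper_width: 15.3
```

Gripped on the 16 mm plate. Lifting slowly.

apply_moves:
  plan: [1, 0, 0, 0.004, 0, 1, 0, 0, 0.01, 0, 1, 0, 0, 0.018, 0, 1, 0, 0, 0.03, 0, 1, 0, 0, 0.045, 0, 1, 0, 0, 0.06, 0, 1, 0, 0, 0.07, 0, 1, 0, 0, 0.07, 0]

```text
clock: 12.42
position: [536.3, -14.7, 133.8]
ee_rot: [-0.593, 0.805, -0.001, 0.002]
contact_force: [0.6, 0.5, -2.2]
gripper_width: 14.6
```

```bash
python3 - <<'E'
from h import *
d=cam('wrist'); save('w13.png',d['color']); np.save('w13.npy',d,allow_pickle=True); s=d['s']
print(s['clock'],s['position'],s['contact_force'],s['gripper_width'])
E
python3 chk.py 13
```

```text
12.4167 [536.27931447 -14.70804147 133.79323389] [ 0.58625005  0.46219724 -2.15633892] 14.6263684218111
12.4667 [535.34082059 -14.77769063 132.28963264] TCP dock 3.140155934309996 -26.080688721087654 F [-0.09359759 -0.13377024 -3.08783622] dockF 0.15529040092310292 -0.050397191506727126 15.114226395045037
fence/catch []
fence/catch []
```

View pics/w13.png

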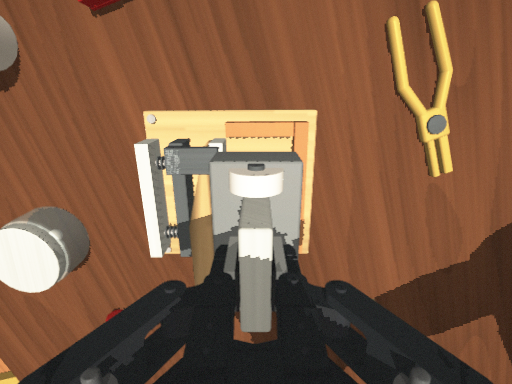

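The cartridge is up and upright and the wedge stays in place. Moving to the tray, turning 17° to square up with it.

apply_moves:
  plan: [1, -0.001, -0.025, 0, 3, 1, -0.002, -0.058, 0, 6, 1, -0.003, -0.093, 0, 9, 1, -0.004, -0.128, 0, 12, 1, -0.005, -0.163, 0, 15, 1, -0.006, -0.198, 0, 17, 1, -0.007, -0.233, 0, 17, 1, -0.0075, -0.262, 0, 17]

```text
clock: 13.18
position: [525.9, -278.9, 129.4]
ee_rot: [-0.705, 0.709, 0.001, -0.001]
contact_force: [-0.3, 0.7, -3.3]
gripper_width: 15.3
```

apply_moves:
  plan: [1, 0, 0, 0, 0, 1, 0, 0, -0.01, 0, 1, 0, 0, -0.02, 0, 1, 0, 0, -0.02, 0]

```text
clock: 13.52
position: [524.8, -275.2, 107.1]
ee_rot: [-0.705, 0.709, 0.004, -0.001]
contact_force: [-0.2, 0.5, -3.8]
gripper_width: 14.8
```

```bash
python3 - <<'E'
from h import *
d=cam('wrist'); save('w14.png',d['color']); np.save('w14.npy',d,allow_pickle=True); s=d['s']
print(s['clock'],s['position'],s['contact_force'],s['gripper_width'],s['ee_rot'])
R=d['color'].astype(int); P=cloud(d)
m=(R[...,0]>90)&(R[...,1]<50)&(R[...,2]<60)&(np.abs(P[...,0]-527)<130)&(np.abs(P[...,1]+277)<120)
vu=np.argwhere(m)[:,::-1]; w=onz(d,vu,25)[:,:2]; print('tray extents',w.min(0),w.max(0))
t=cam('top'); save('top14c.png',cv2.resize(t['color'][130:240,330:450],None,fx=5,fy=5,interpolation=cv2.INTER_CUBIC))
t=cam('scene'); save('scene14c.png',cv2.resize(t['color'][90:210,130:250],None,fx=5,fy=5,interpolation=cv2.INTER_CUBIC))
E
```

```text
13.5167 [ 524.81610323 -275.15448564  107.13827359] [-0.19420265  0.46473432 -3.81309914] 14.840629044119796 [-0.70508789  0.70910961  0.00353909 -0.00145038]
tray extents [ 285.65808296 -355.79242012] [ 622.19037447 -204.07458916]
```

View pics/w14.png

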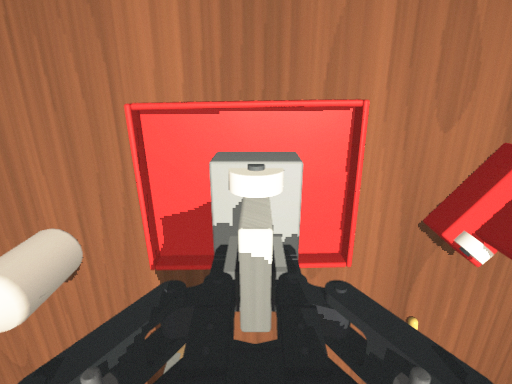

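View pics/scene14c.png

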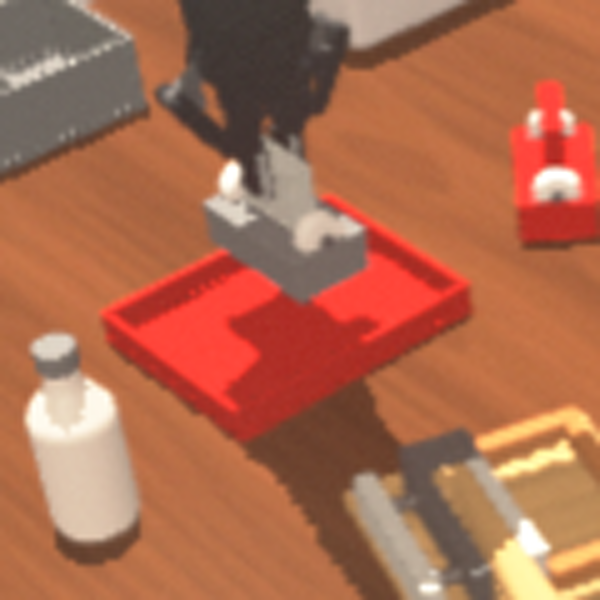

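The cartridge is over the tray (w14: tray u 130–367, v 103–268), upright and inside the walls. Lowering gently.

apply_moves:
  plan: [1, 0.001, -0.004, -0.01, 0, 1, 0.001, -0.004, -0.022, 0, 1, 0.001, -0.004, -0.034, 0, 1, 0.001, -0.004, -0.042, 0, 1, 0.001, -0.004, -0.046, 0, 1, 0.001, -0.004, -0.048, 0, 1, 0.001, -0.004, -0.048, 0]

```text
clock: 14.25
position: [528.3, -280.9, 62.8]
ee_rot: [-0.705, 0.709, 0.0, -0.0]
contact_force: [-0.3, 0.3, -2.9]
gripper_width: 14.9
```

apply_moves:
  plan: [1, 0, 0, -0.002, 0, 1, 0, 0, -0.004, 0, 1, 0, 0, -0.006, 0, 1, 0, 0, -0.007, 0, 1, 0, 0, -0.007, 0]

```text
clock: 14.67
position: [528.1, -280.9, 55.9]
ee_rot: [-0.705, 0.709, 0.0, -0.0]
contact_force: [-1.1, -0.1, -2.5]
gripper_width: 14.8
```

apply_moves:
  plan: [1, 0, 0, -0.0005, 0, 1, 0, 0, -0.001, 0, 1, 0, 0, -0.001, 0]

```text
clock: 14.92
position: [528.3, -281.0, 55.2]
ee_rot: [-0.705, 0.709, -0.0, 0.0]
contact_force: [-0.9, 0.2, -2.7]
gripper_width: 15.0
```

apply_moves:
  plan: [1, 0, 0, -0.0005, 0, 1, 0, 0, -0.001, 0, 1, 0, 0, -0.001, 0]

```text
clock: 15.17
position: [528.3, -281.1, 55.1]
ee_rot: [-0.705, 0.709, -0.0, -0.0]
contact_force: [-2.1, 1.8, 4.6]
gripper_width: 15.2
```

Contact: the vertical force went from -2.7 to +4.6 N. Releasing and lifting.

apply_moves:
  plan: [0, 0, 0, 0, 0, 0, 0, 0, 0, 0, -0.2, 0, 0, 0, 0, -0.2, 0, 0, 0, 0, -0.2, 0, 0, 0.02, 0, -0.2, 0, 0, 0.05, 0, -0.2, 0, 0, 0.09, 0, -0.2, 0, 0, 0.13, 0]

```text
clock: 15.83
position: [527.6, -280.8, 184.6]
ee_rot: [-0.705, 0.709, 0.001, -0.001]
contact_force: [1.3, -0.8, 0.0]
gripper_width: 51.2
```

apply_moves:
  plan: [-0.2, 0, 0.02, 0.03, 0, -0.2, 0, 0.05, 0.06, 0, -0.2, 0, 0.07, 0.08, 0, -0.2, 0, 0.07, 0.08, 0, -0.2, 0, 0.07, 0.08, 0]

```text
clock: 16.25
position: [528.9, -210.0, 265.8]
ee_rot: [-0.706, 0.708, -0.001, 0.001]
contact_force: [-0.1, -0.8, 0.7]
gripper_width: 50.7
```

```bash
python3 chk.py 15; python3 - <<'E'
from h import *
d=cam('wrist'); save('w15.png',d['color']); P=cloud(d);Z=P[...,2]
m=(np.abs(P[...,0]-528)<40)&(np.abs(P[...,1]+281)<60); print('cart ztop',np.percentile(Z[m],[5,50,99]))
t=cam('top'); save('top15.png',t['color']); t=cam('scene'); save('scene15.png',t['color'])
E
```

```text
16.25 [ 528.92082315 -210.02282864  265.76311909] TCP dock 191.73103559055932 24.863991029413732 F [-0.10849331 -0.77983773  0.67882152] dockF 0.7774829072460723 0.12424981448719104 50.68153419289438
fence/catch [-2.2, 44.8]
fence/catch [-1.9, 29.2, 30.8, 45.1]
cart ztop [  6.38457089 338.89218513 407.92723292]
```

View pics/w15.png

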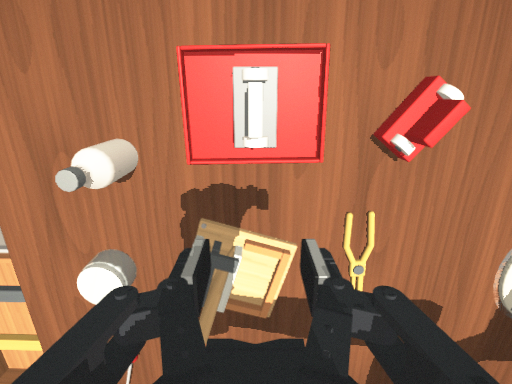

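View pics/scene15.png

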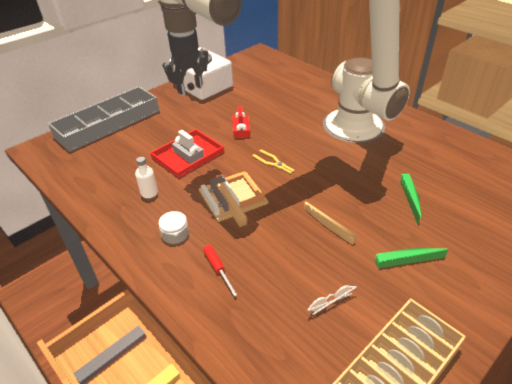

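View pics/top15.png

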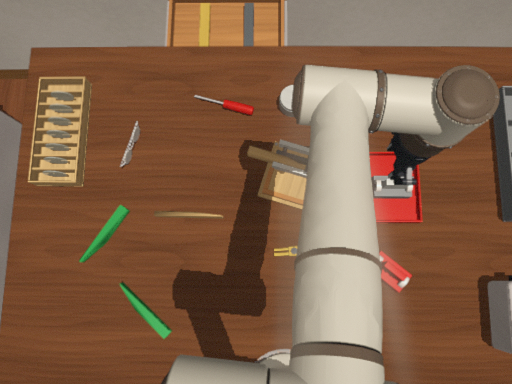

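The cartridge stands upright in the middle of the tray (wrist 255,108). The wedge is in the gap with the catch propped, and the bystanders are where they were. Handing in.

```bash
python3 -c "
from bench import arm
print(arm.job_done())"
```

```text
the job is handed in; nothing more can be done
None
```

The job is done and handed in at about 16.5 s on the robot's clock, well inside the 56 s limit. The thick wedge is in the gap holding the catch open, and the cartridge is in the lens tray.

- **Wedge:** its middle is at dock x of about -43 mm, inside the -55 to -30 mm holding range. The catch opened about 14 mm and stayed there after I let go, with the nose clear of the cartridge. The readings I took during the push were about 6 N or less.
- **Cartridge:** I lifted it by its grip plate and lowered it into the middle of the tray until I felt light floor contact, about 5 N. I then let go and backed away. The last wrist and scene pictures show it upright, flat and inside the walls.
- **Bystanders:** the slim wedge, frame, jar, screwdriver, bottle and the coloured look-alikes looked unmoved in those last pictures. I did not measure them against the start.
- **Checks that disagreed or failed:** the top and wrist cameras differed by 3–5 mm sideways, so I lined the wedge up with the fence within a single image. A final depth check of the cartridge's height picked up the gripper and told me nothing, so its resting state rests on the pictures and the contact force.

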